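# Set out the tasting board

## Task

The short steel tumbler already stands in pocket one of the wooden tasting board. Fill the other two in order: first stand the middle-height steel tumbler in pocket two, and only when it is standing there and let go, stand the tall steel tumbler in pocket three. Set both down upright, right way up on the pocket floor without dropping them, and leave the short tumbler, the handled mug and the stemmed glass standing where they are.

Things in the scene. Friction and masses are not known exactly. Their poses are not given: they have to be found in the camera images.
- board: Dark wood board, fixed, at any yaw: slab 290 x 120 x 28 mm, with a handle 40 wide, 70 long, 20 thick at its -x end. Three round pockets along x, 95 mm apart, 66 across, 15 deep, cork floors, numbered by brass studs on the +y edge: one stud at pocket one (by the handle), two at pocket two (middle), three at pocket three (far end). Origin: centre of the slab's underside (handle not counted); z up.
- pocket2 (a point): Centre of the floor of pocket two (the middle pocket, two studs), 13 mm above the table; the board's top face is 15 mm higher.
- pocket3 (a point): Centre of the floor of pocket three (the end pocket away from the handle, three studs), 13 mm above the table; the board's top face is 15 mm higher.
- middle_tumbler: Straight plain steel tumbler of middle height, open at the top, no handle: 52 mm outside diameter, 90 mm tall, wall 3 mm, about 110 g. Stands upright on the table. Origin: centre of its underside; z up to the open rim.
- tall_tumbler: Straight plain steel tumbler, the tallest: open at the top, no handle, 52 mm outside diameter, 130 mm tall, wall 3 mm, about 150 g. Stands upright on the table. Origin: centre of its underside; z up to the open rim.
- short_tumbler: Straight plain steel tumbler, the shortest: 52 mm outside diameter, 60 mm tall, already standing in pocket one (its rim 73 mm above the table). Stays there. Origin: centre of its underside; z up.
- mug: Bystander: steel mug with a side handle, 72 mm diameter, 85 mm tall, handle towards its own +y. Stands on the table among the tumblers. Origin: centre of its underside.
- goblet: Bystander: stemmed beer glass, 74 mm diameter at its widest, 150 mm tall, standing on the table to the left of the board. Origin: centre of its foot's underside.
Mind the look-alikes: they are no part of the job. What is shaped like the middle_tumbler but orange or pink is not meant.

How it is judged:
By the outcome, as a careful person would: the job done as asked, in the order asked, and still so for the second after the job is handed in, with the robot touching nothing.
It also fails if it takes over 61 s, if anything falls off the work surface, if the arm or the gripper's body presses on something with over 40 N, if the wrist force passes 120 N, or if a joint passes its speed limit or range.

## Robot

A 6-joint arm with a two-finger parallel gripper is mounted at the origin on the work surface. World frame = base frame: x ahead of the robot, y to its left, z up, the work surface at z = 0. Lengths are in m, angles in rad, forces in N, time in s.
With the tool pointing down it reaches from about 0.3 to 0.825 m from the base axis. Payload 5.4 kg.
Tool frame: the origin (TCP) lies at the very end of the fingers, on their centre line; the grasp point (between the pads) lies 19 mm behind it; z points along the fingers, y is the line along which they close (so a half turn about z gives the same grasp; the last joint's range is limited). The gripper opens to 92 mm and grips with 3 to 60 N. Pads are 20 mm wide; open, the fingers measure 128 mm over their backs; the gripper's body (75 mm by 189 mm) begins 69 mm behind the grasp point.
Start: joints at [0.959, 0.158, 1.597, -0, 1.386, -0.21], TCP at [0.225, 0.529, 0.215] pointing down, gripper open.
Joint ranges: [-2.91, 2.91], [-0.94, 2.29], [0.18, 2.7], [-1.29, 4.43], [0.17, 2.64], [-3, 3]. Speed limits (rad/s): [2.57, 2.57, 3.14, 3.14, 3.14, 3.14].

## Interface

Orientations are given as a rotation vector (axis times angle).
In Python, from workcell import bot gives the robot as it stands. Calls block until the motion is done:
- bot.goto(position, orientation): joint-space move of the TCP to a pose.
- bot.line_to(position, rot=None, max_speed=0.15): straight line of the TCP; rot=None keeps the orientation; max_speed is the mean speed in m/s.
- bot.set_joints(angles): joint-space move.
- bot.set_gripper(opening, newtons=None): opening from 0.0 (shut) to 1.0 (fully open); newtons is the grip in N (None keeps the last); returns when the fingers have stopped.
- bot.hold(seconds).
- bot.inverse_kinematics(position, orientation): joint angles nearest the present ones, or None.
- bot.read_camera(name): name is "scene" or "top" or "wrist"; returns a dict with "pixels" (384x512x3 uint8, blue, green, red), "fx", "fy", "cx", "cy" (pixels), "k1" (the pictures are not rectified: a ray, as slopes to the right and down, at radius r is drawn at 1 + k1 r^2 times it, then the intrinsics apply), "R" (3x3) and "t" (3): a world point X has camera coordinates R X + t. Camera axes: x right, y down, z forward; pixel columns grow to the right and rows downward; lengths in m; the calibration is good to about 2 mm. A picture is of the moment at which its call begins. There is no depth.
A pose or a line that the arm cannot do raises bot.MotionError and nothing moves.
- bot.job_done(): hands the job in; it is judged then, once.
Readings, each from a call of its own:
- bot.current_clock(): time.
- bot.current_joints(): joint angles.
- bot.current_joint_vel(): joint speeds.
- bot.current_effort(): joint torques, N m.
- bot.current_ee_pos(): TCP position.
- bot.current_tool_rot(): TCP orientation.
- bot.current_contact_force(): force on the tool from outside, world axes, zero at the start.
- bot.current_ft_torque(): the same for the moment, N m.
- bot.current_opening(): opening from 0.0 (shut) to 1.0 (fully open).
- bot.current_grip_force(): force on a finger pad.
Only numpy, scipy, OpenCV 4.12 (cv2) and the standard library are available. Lean on these libraries where they do the work, as an engineer would, in place of code of your own. Each camera call takes 0.05 s, during which the arm holds its last target. There are 200 camera calls.

## Working session

There is one attempt and no reset: what is moved stays moved. The work goes in short steps, each a Python script; the robot and the scene stay as the last script left them, time stands still between calls to the robot, and variables do not carry over. Pictures are saved under pics/ and viewed, at most 10 in all, crops included, and the job is handed in when it is done.

```bash
mkdir -p pics
cat > h.py <<'E'
import numpy as np, cv2
from workcell import bot
def cap(n,f=None):
    c=bot.read_camera(n)
    if f: cv2.imwrite('pics/'+f,c['pixels'])
    return c
def ray(c,u,v):
    x=np.array([(u-c['cx'])/c['fx'],(v-c['cy'])/c['fy']]);s=x.copy()
    for _ in range(20): s=x/(1+c['k1']*(s@s))
    R=np.array(c['R']);t=np.array(c['t'])
    return -R.T@t, R.T@np.array([s[0],s[1],1])
def onz(c,u,v,z):
    o,d=ray(c,u,v); return o+d*(z-o[2])/d[2]
def proj(c,X):
    p=np.array(c['R'])@np.array(X)+np.array(c['t']);s=p[:2]/p[2];s=s*(1+c['k1']*(s@s))
    return np.array([c['fx']*s[0]+c['cx'],c['fy']*s[1]+c['cy']])
E
python3 - <<'E'
from h import *
import pickle
d={}
for n in('scene','top'):
    c=cap(n);d[n]=c
    print(n,c['fx'],c['k1'],ray(c,c['cx'],c['cy']))
pickle.dump(d,open('d.pkl','wb'))
for n in d: cv2.imwrite(f'pics/{n}1.png',cv2.resize(d[n]['pixels'],(800,600),interpolation=cv2.INTER_CUBIC))
E
```

```text
scene 435.5596884975763 -0.11161976032029179 (array([0.93991498, 0.71446229, 1.0866774 ]), array([-0.30809438, -0.50035126, -0.80915169]))
top 348.6977987334041 -0.014571374088701556 (array([0.41193972, 0.05707465, 0.97721961]), array([ 1.33526974e-01,  2.89472096e-04, -9.91045137e-01]))
```

View pics/top1.png

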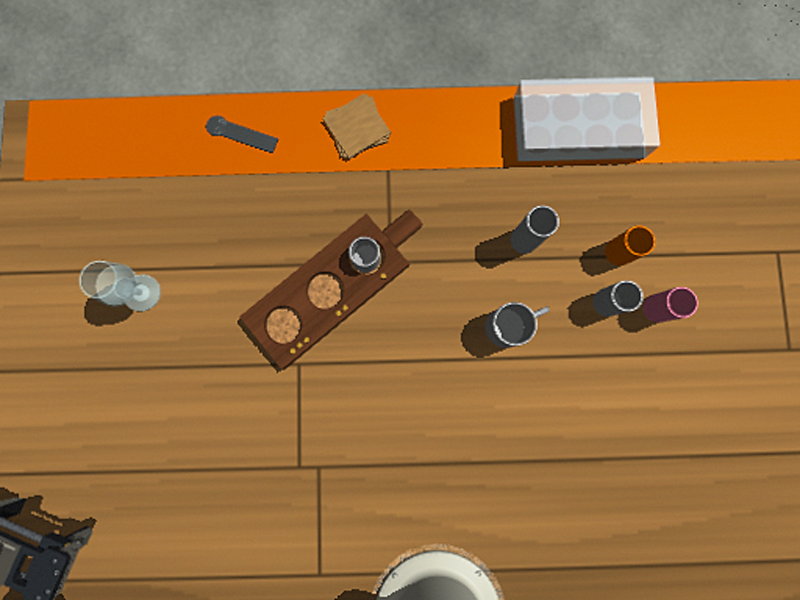

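View pics/scene1.png

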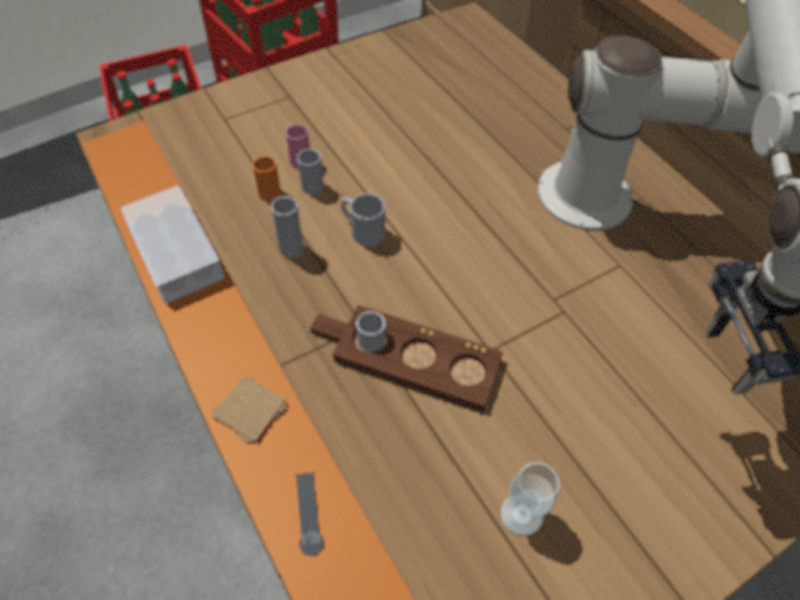

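The top view shows, in 800x600 pixels, the tall tumbler's rim at (542,221), the middle one's at (627,296), the mug at (515,324), the pink look-alike at (680,302), the orange one at (640,241), pocket two at (325,291) and pocket three at (283,325). The scene view agrees: the stud count puts pocket three at the end away from the handle.

Run:
```python
from h import *
import pickle
d=pickle.load(open('d.pkl','rb'))
k=.64
def cork(c,seed):
    hsv=cv2.cvtColor(c['pixels'],cv2.COLOR_BGR2HSV)
    u,v=[int(a*k) for a in seed]
    m=((hsv[...,2]>120)).astype(np.uint8)
    r=np.zeros_like(m);r[v-18:v+19,u-18:u+19]=m[v-18:v+19,u-18:u+19]
    n,l,s,ce=cv2.connectedComponentsWithStats(r)
    i=l[v,u] or 1
    return ce[i],s[i]
for n,seeds in(('top',[(325,291),(283,325)]),('scene',[(419,354),(468,371)])):
    for sd in seeds:
        ce,s=cork(d[n],sd); print(n,'pocket',ce,s,onz(d[n],*ce,.013).round(4))
# rims: bright grey ring
def rim(c,seed,h,w=15):
    u,v=[int(a*k) for a in seed];p=c['pixels'][v-w:v+w,u-w:u+w].astype(int)
    sat=p.max(2)-p.min(2); m=((sat<30)&(p.mean(2)>125)).astype(np.uint8)
    cs,_=cv2.findContours(m,cv2.RETR_EXTERNAL,cv2.CHAIN_APPROX_NONE)
    q=max(cs,key=lambda a:cv2.boundingRect(a)[2]*cv2.boundingRect(a)[3]); e=cv2.fitEllipse(cv2.convexHull(q))
    ce=np.array(e[0])+[u-w,v-w]
    X=onz(c,*ce,h); m=np.linalg.norm(X-ray(c,0,0)[0])/c['fx']
    print(ce.round(1),'diam',(np.array(e[1])*m).round(3),X.round(4))
for nm,h,a,b in(('mid',.09,(627,296),(311,157)),('tall',.13,(542,221),(286,205)),('short',.073,(365,254),(371,322)),('mug',.085,(515,324),(369,204))):
    print(nm);rim(d['top'],a,h);rim(d['scene'],b,h)
print('pink',onz(d['top'],682*k,302*k,.09),'orange',onz(d['top'],640*k,241*k,.09),'gob',onz(d['top'],145*k,293*k,0),onz(d['top'],100*k,283*k,.15))
print('handle',onz(d['top'],410*k,222*k,.02),'mughandle',onz(d['top'],548*k,309*k,.06))
```

```text
top pocket [207.08055556 186.35555556] [197 176  21  22 360] [0.5566 0.1836 0.013 ]
top pocket [180.68032787 208.28142077] [171 198  21  22 366] [0.4971 0.2575 0.013 ]
scene pocket [268.0660066  227.85808581] [257 220  23  17 303] [0.556  0.1801 0.013 ]
scene pocket [299.42857143 238.40634921] [288 230  24  18 315] [0.4971 0.2547 0.013 ]
mid
[401.1 189. ] diam [0.052 0.057] [ 0.5248 -0.3251  0.09  ]
[204.   98.9] diam [0.005 0.031] [ 0.5041 -0.3211  0.09  ]
tall
[346.6 140.7] diam [0.049 0.053] [ 0.6451 -0.1817  0.13  ]
[188.6 129.1] diam [0.005 0.018] [ 0.623 -0.181  0.13 ]
short
[232.9 160.5] diam [0.049 0.052] [0.6149 0.1067 0.073 ]
[242.  205.2] diam [0.021 0.034] [0.602  0.1097 0.073 ]
mug
[329.7 206.6] diam [0.072 0.076] [ 0.4849 -0.14    0.085 ]
[225. 131.] diam [0.022 0.038] [ 0.5115 -0.1578  0.085 ]
pink [ 0.511224   -0.41550616  0.09      ] orange [ 0.61548852 -0.35507891  0.09      ] gob [0.56401299 0.51081793 0.        ] [0.55822229 0.51192614 0.15      ]
handle [0.67767686 0.02532084 0.02      ] mughandle [ 0.50880458 -0.2024524   0.06      ]
```

```bash
cat >> h.py <<'E'
from scipy.spatial.transform import Rotation as Ro
P2=np.array([.5563,.182]);P3=np.array([.497,.2562])
a=(P3-P2)/np.linalg.norm(P3-P2)
def down(s=1):
    y=np.array([-a[1],a[0],0])*s;z=np.array([0,0,-1.]);x=np.cross(y,z)
    return Ro.from_matrix(np.c_[x,y,z]).as_rotvec()
E
python3 - <<'E'
from h import *
for s in(1,-1):
    print(s,[None if (q:=bot.inverse_kinematics(p,down(s))) is None else np.round(q,2) for p in([.5248,-.3251,.05],[.5248,-.3251,.25],[.6451,-.1817,.085],[.6451,-.1817,.3],[*P2,.063],[*P3,.098],[*P3,.3])])
q=bot.current_joints();print(Ro.from_rotvec(bot.current_tool_rot()).as_matrix().round(2))
E
```

```text
1 [array([-0.75,  0.44,  1.6 ,  0.  ,  1.11,  1.72]), array([-0.75,  0.25,  1.43,  0.  ,  1.47,  1.72]), array([-0.45,  0.51,  1.41,  0.  ,  1.21,  2.01]), array([-0.45,  0.37,  1.18,  0.  ,  1.59,  2.01]), array([0.11, 0.35, 1.69, 0.  , 1.1 , 2.58]), array([0.26, 0.24, 1.75, 0.  , 1.16, 2.73]), array([0.26, 0.07, 1.52, 0.  , 1.55, 2.73])]
-1 [array([-0.75,  0.44,  1.6 , -0.  ,  1.11, -1.42]), array([-0.75,  0.25,  1.43, -0.  ,  1.47, -1.42]), array([-0.45,  0.51,  1.41, -0.  ,  1.21, -1.13]), array([-0.45,  0.37,  1.18, -0.  ,  1.59, -1.13]), array([ 0.11,  0.35,  1.69,  0.  ,  1.1 , -0.56]), array([ 0.26,  0.24,  1.75,  0.  ,  1.16, -0.41]), array([ 0.26,  0.07,  1.52,  0.  ,  1.55, -0.41])]
[[-0.92  0.39 -0.  ]
 [ 0.39  0.92 -0.  ]
 [ 0.   -0.   -1.  ]]
```

Run:
```python
from h import *
bot.goto([.5248,-.3251,.26],down(-1)); bot.set_gripper(.85,25)
c=cap('wrist','w1.png'); print(bot.current_clock(),bot.current_ee_pos())
print([proj(c,[.5248,-.3251,.09]).round(0),proj(c,[.5248,-.3251,0]).round(0),proj(c,[.6451,-.1817,.13]).round()])
```

```text
3.725 [ 0.52481968 -0.32504852  0.25998824]
[array([252., 177.]), array([252., 165.]), array([429., 150.])]
```

View pics/w1.png

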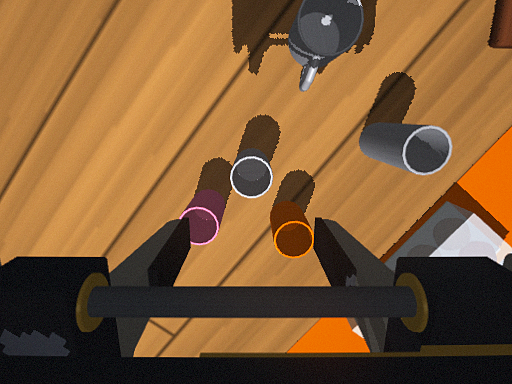

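The wrist view agrees with my estimates: the middle rim is seen at (251,177) against a predicted (252,177), and the tall rim at (428,150) against (429,150). Nothing stands in the way of the fingers, so I am grasping the middle one.

```bash
cat >> h.py <<'E'
def pick(xy,z,zt):
    bot.line_to([*xy,z],max_speed=.12)
    bot.set_gripper(.3,25); print('grip',bot.current_opening()*92,bot.current_grip_force(),bot.current_ee_pos())
    bot.line_to([*xy,zt],max_speed=.15); print('lifted',bot.current_opening()*92,bot.current_grip_force(),bot.current_contact_force())
def lower(xy,z):
    bot.line_to([*xy,z+.03],max_speed=.12); bot.hold(.3)
    f0=bot.current_contact_force()[2]
    bot.line_to([*xy,z+.003],max_speed=.05)
    for dz in np.arange(.002,-.0035,-.001):
        bot.line_to([*xy,z+dz],max_speed=.02); bot.hold(.1)
        f=bot.current_contact_force()[2]-f0
        if abs(f)>1: break
    print('down',dz,f,bot.current_ee_pos(),bot.current_clock())
E
python3 - <<'E'
from h import *
pick([.5248,-.3251],.05,.24)
bot.line_to([*P2,.24],max_speed=.25)
c=cap('wrist','w2.png'); print(bot.current_clock(),bot.current_opening()*92,proj(c,[*P2,.013]).round(),proj(c,[*P3,.013]).round())
E
```

```text
grip 51.86557684773481 24.995778794400394 [ 0.52483352 -0.32517036  0.05009498]
lifted 51.554098833524996 24.994525839574635 [-0.55735092 -0.34380493 -1.61908648]
9.7833 52.01075002986683 [252. 168.] [252.  96.]
```

View pics/w2.png

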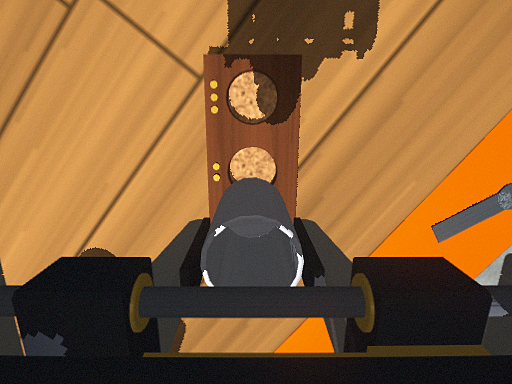

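The middle tumbler is held at 52 mm, and pocket three is seen at (252,96), exactly where predicted. I am lowering the tumbler into pocket two.

Run:
```python
from h import *
lower(P2,.063)
bot.set_gripper(.75,25); bot.hold(.2)
bot.line_to([*P2,.30],max_speed=.2)
bot.line_to([.6451,-.1817,.28],max_speed=.3)
c=cap('top');cv2.imwrite('pics/t2.png',cv2.resize(c['pixels'][110:250,130:330],(800,560),interpolation=cv2.INTER_CUBIC))
w=cap('wrist'); print(bot.current_clock(),proj(c,[*P2,.103]),[( (p-[130,110])*4).round() for p in (proj(c,[*P2,.103]),proj(c,[*P2,.013]))])
```

```text
down 0.002 -1.0490612798930004 [0.55645505 0.18202524 0.06522437] 12.5
15.9667 [203.00959717 181.32436059] [array([292., 285.]), array([311., 306.])]
```

View pics/t2.png

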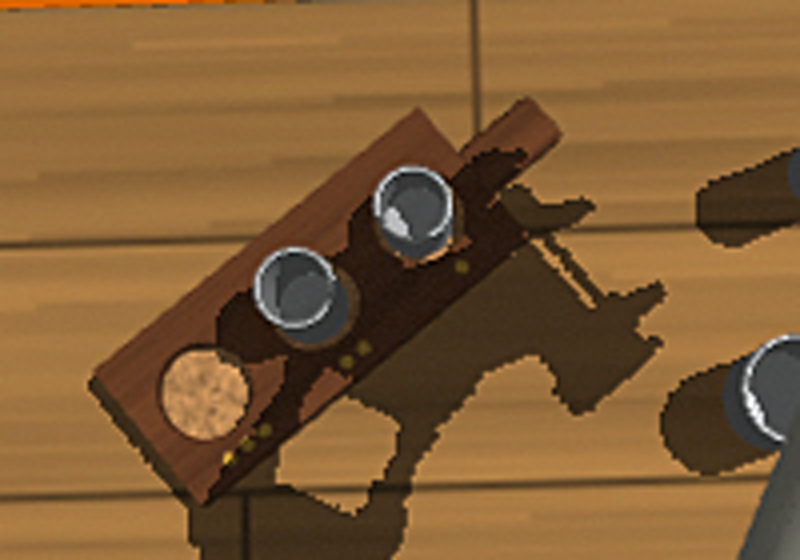

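The middle tumbler stands upright in pocket two, let go, with its rim at (294,287) against a predicted (292,285). The first stop was triggered by a noisy negative force reading, so for the tall tumbler I will require a real upward push.

Run:
```python
from h import *
def fz():
    v=[]
    for _ in range(5): bot.hold(.03); v.append(bot.current_contact_force()[2])
    return np.mean(v)
f00=fz()
pick([.6451,-.1817],.085,.30)
bot.line_to([*P3,.30],max_speed=.25)
bot.line_to([*P3,.13],max_speed=.12); bot.hold(.3)
f0=fz(); z=.098
print('unloaded',f00,'hold',f0,bot.current_opening()*92)
bot.line_to([*P3,z+.004],max_speed=.05)
for dz in np.arange(.003,-.0035,-.0005):
    bot.line_to([*P3,z+dz],max_speed=.02); f=fz()-f0
    print(round(dz,4),round(f,2),bot.current_ee_pos()[2].round(4))
    if f>1.5: break
print(bot.current_clock())
```

```text
grip 51.51610642668166 24.950599721632898 [ 0.64525142 -0.18186698  0.08531349]
lifted 51.11833877481411 24.943150486797094 [ 0.12954397  0.35595949 -2.03872493]
unloaded -0.014527650901731562 hold -2.0998416223299863 50.99739121002209
0.003 -0.05 0.1012
0.0025 0.24 0.1005
0.002 0.3 0.1
0.0015 0.06 0.0995
0.001 -0.15 0.099
0.0005 0.08 0.0985
0.0 3.38 0.0983
27.55
```

Contact came at the expected height, with a 3.4 N upward push. I am releasing and checking.

Run:
```python
from h import *
bot.set_gripper(.75,25); bot.hold(.2)
bot.line_to([*P3,.32],max_speed=.2)
bot.line_to([.45,-.2,.35],max_speed=.3); bot.hold(.5)
c=cap('top');s=cap('scene')
A=cv2.resize(c['pixels'][130:230,130:260],(520,400),interpolation=cv2.INTER_CUBIC)
B=cv2.resize(s['pixels'],(280*2-280,210)); 
B=cv2.resize(s['pixels'][180:280,190:260+75],(280,193))
D=cv2.resize(s['pixels'],(280,207)); cv2.imwrite('pics/f.png',np.hstack([A,np.vstack([B,D])]))
print(bot.current_clock(),[((proj(c,[*p,h])-[130,130])*4).round() for p,h in((P2,.103),(P3,.143))])
```

```text
31.7417 [array([292., 205.]), array([160., 295.])]
```

View pics/f.png

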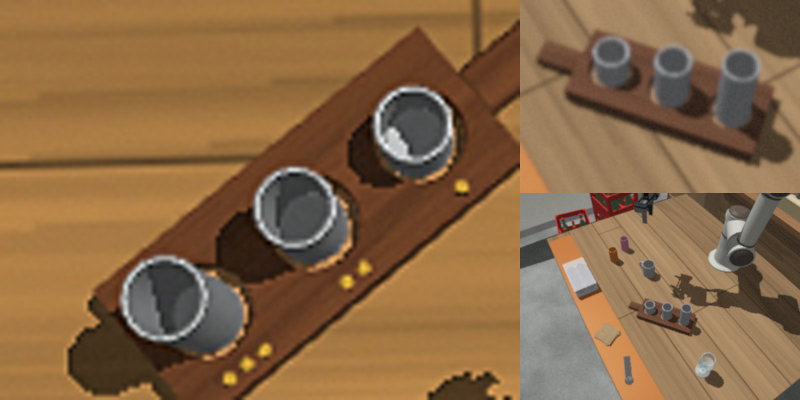

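Both tumblers stand upright in their pockets: the middle rim is at (295,208) against a predicted (292,205), and the tall rim at (164,298) against (160,295). The short tumbler, mug and goblet are undisturbed.

```bash
python3 -c "
from workcell import bot
print(bot.job_done())"
```

```text
the job is handed in; nothing more can be done
None
```

The job is handed in at about 32 s: the middle tumbler stands in pocket two (let go at most about 2 mm above the floor after a noisy force reading), then the tall one was set down in pocket three, and the short tumbler, mug and stemmed glass were left where they were.

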